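# Clear and close the wax mould

### The job

Get the wax mould closed: first take the mallet that was left standing in the lower half's bore and hang it handle-first in its ring holder, let go with its head resting on the ring. Then lower the upper mould plate over the two locating pins, thin pin in the small hole and thick pin in the big hole, until it lies flush on the lower half, and let go without letting it drop. Leave the stone jars, box, loupe and weight where they are.

Things in the scene. Friction and masses are not known exactly. Their poses are not given: they have to be found in the camera images.
- mould: lower mould half, fixed: aluminium block 150 (x) x 110 x 50 mm on a dark base 170 x 120 x 10 mm. Origin under its centre on the table, z up; flat top face at 60 mm. On top, 52 mm either side of centre along x: thin dark pin d 10 mm (-x) and thick brass pin d 16 mm (+x), 24 mm tall, top 10 mm tapered by 3 mm all round. Central bore d 16 mm, floor 15 mm above the table; the mallet stands in it
- small_pin (a point): foot of the thin 10 mm dark pin: the point on its centre line at the level of the mould's top face (60 mm above the table)
- big_pin (a point): foot of the thick 16 mm brass pin: the point on its centre line at the level of the mould's top face
- plate: upper mould half, loose, 0.4-0.65 kg, flat on the table: aluminium 150 (x) x 110 x 12 mm, through holes 52 mm from centre along x: d 13 mm (-x, thin pin), d 19 mm (+x, thick pin). Red bar handle on two posts, along x at the centre, 76 x 20 (y) x 18 mm, spans 34 to 52 mm above the underside. Origin: centre of underside, z up. Fits one way round; starts turned under 0.75 rad from the mould
- small_hole (a point): centre of the 13 mm hole at the plate's underside
- big_hole (a point): centre of the 19 mm hole at the plate's underside
- mallet: wooden mallet, 0.1-0.17 kg, standing upright handle-down in the mould's bore, loose (may lean 3 degrees). Round pale handle d 14 mm, 105 mm long, end chamfered; dark block head with two brass bands, 70 (x) x 32 (y) x 36 mm high, spanning 105 to 141 mm above the origin. Origin: lower end of the handle, z up along it
- head_underside (a point): point on the mallet's axis at the underside of its head, where head meets handle (105 mm from the handle's end)
- holder: ring holder for the mallet, fixed: wooden foot 110 x 70 x 8 mm, brass post 48 mm to +x of the origin, and a level brass ring, 42 mm outside, 24 mm inside diameter, 12 mm high, open below; its upper rim, 130 mm above the table, is the holder's highest part. Origin on the table under the ring's centre
- ring_mouth (a point): centre of the ring at its upper rim (130 mm above the table)
- ruby_jar: round glass stone jar with a steel screw cap, 48 mm diameter and 64 mm tall, filled with red stones, origin under its centre; a bystander, leave it alone
- emerald_jar: round glass stone jar with a steel screw cap, 48 mm diameter and 64 mm tall, filled with green stones, origin under its centre; a bystander, leave it alone
- citrine_jar: round glass stone jar with a steel screw cap, 48 mm diameter and 64 mm tall, filled with yellow stones, origin under its centre; a bystander, leave it alone
- parcel_box: small blue box with white top, 40 x 77 x 34 mm, origin under its centre; a bystander, leave it alone
- loupe: folding magnifier, black round eyepiece 34 mm diameter, 20 mm high, with a steel cover pointing along its x to 58 mm; origin under the eyepiece; a bystander, leave it alone
- weight: brass balance weight with a button, 36 mm diameter, 54 mm high, origin under its centre; a bystander, leave it alone
There are look-alikes about, which are no part of the job. Leave any purple look-alike of the plate alone.

How it is judged:
By the outcome, as a careful person would: the job done as asked, in the order asked, and still so for the second after the job is handed in, with the robot touching nothing.
It also fails if it takes over 61 s, if anything falls off the work surface, if the arm or the gripper's body presses on something with over 40 N, if the wrist force passes 120 N, or if a joint passes its speed limit or range.

### The arm

A 6-joint arm with a two-finger parallel gripper is mounted at the origin on the work surface. World frame = base frame: x ahead of the robot, y to its left, z up, the work surface at z = 0. Lengths are in m, angles in rad, forces in N, time in s.
With the tool pointing down it reaches from about 0.275 to 1 m from the base axis. Payload 8.4 kg.
Tool frame: the origin (TCP) lies on the centre line of the jaws, within the pads' length; the fingertips stand 22 mm ahead of it and the grasp point (between the pads) lies 3 mm ahead of it (manip.finger_overhang is the distance from the TCP to the fingertips, in m); z points along the fingers, y is the line along which they close (so a half turn about z gives the same grasp; the last joint's range is limited). The gripper opens to 85 mm and grips with 20 to 120 N. Pads are 22 mm wide; open, the fingers measure 114 mm over their backs; the gripper's body (76 mm by 85 mm) begins 54 mm behind the grasp point. The pads swing forward as they close: fully open they stand 13 mm farther back than shut.
Start: joints at [-1.325, 0.353, 1.633, -0, 1.155, -0.002], TCP at [0.153, -0.606, 0.253] pointing down, gripper open.
Joint ranges: [-2.63, 2.63], [-0.92, 2.1], [0.06, 2.66], [-1.3, 4.44], [0, 2.69], [-3.02, 3.02]. Speed limits (rad/s): [2.22, 2.22, 2.79, 3.14, 3.14, 3.14].

### API

Orientations are given as a 3x3 rotation matrix whose columns are the frame's x, y, z axes.
In Python, from cell import manip gives the robot as it stands.
- The arm moves only by the shell command python3 -m pendant 'ROWS' [FORCE]. ROWS is JSON, a list of rows, each a list of 7 numbers: the shift along the tool's x, y, z in m, then the turn, a rotation vector about the tool's x, y, z in degrees, then the closure in counts, from 0 (fully open) to 255 (shut). A call has 1 to 5 rows; each row shifts and turns the commanded pose from where the row before left it, along the tool's axes as they then stand; what a row does not reach is not made up. A row lasts 1/12 s, in which the tool goes at most 41.7 mm and 7.16 degrees, less where a joint would pass 70% of its speed; a pose out of reach is approached as far as the arm can. A call is refused whole if a number of a shift passes 0.0417 or a number of a turn 7.16, either way. A call with a gripper value outside its range is refused whole. The fingers move at their own pace and stop on an object; FORCE is the grip in N (left out, the last holds). Time passes only in rows, so rows that do not move let the fingers close. It gives the time, the measured TCP pose, the force, the opening and the grip force at its end, in the units of the state.
- manip.state(): the state, without advancing time (a new reading comes with each control period).
- manip.get_image(name): name is "scene" or "top" or "wrist"; returns the picture (384x512x3 uint8, red, green, blue); there is no depth.
- manip.get_calibration(name): a dict with "mtx" (3x3 intrinsics, pixels), "R" (3x3) and "t" (3): a world point X has camera coordinates R X + t. Camera axes: x right, y down, z forward; pixel columns grow to the right and rows downward; lengths in m; the calibration is good to about 2 mm. The wrist camera is an equidistant fisheye: a pixel r from the principal point sees the ray r / f radians off the axis. A picture is of the moment at which its call begins: read the wrist's pose just before it. get_calibration takes no time and is no camera call; for the wrist camera it gives the pose at the moment of the call.
- manip.sign_off(): hands the job in; it is judged then, once.
The state is a dict: "time": time; "joints": joint angles; "qvel": joint speeds; "effort": joint torques, N m; "eef_pos": TCP position; "ee_rot": TCP orientation; "wrist_force": force on the tool from outside, world axes, zero at the start; "ft_torque": the same for the moment, N m; "width": finger opening in m; "grip_force": force on a finger pad.
Only numpy, scipy, OpenCV 4.12 (cv2) and the standard library are available. Lean on these libraries where they do the work, as an engineer would, in place of code of your own. Each camera call takes 0.05 s, during which the arm holds its last target. There are 200 camera calls.

## Working session

There is one attempt and no reset: what is moved stays moved. The work goes in short steps, Python scripts to look and compute and a shell command to move; the robot and the scene stay as the last step left them, time stands still between calls to the robot, and variables do not carry over. Pictures are saved under pics/ and viewed, at most 10 in all, crops included, and the job is handed in when it is done.

```bash
mkdir -p pics; ls
python3 - <<'E'
from cell import manip
import cv2,numpy as np
for n in("scene","top","wrist"):
    c=manip.get_calibration(n); im=manip.get_image(n); cv2.imwrite(f"pics/{n}0.png",im[:,:,::-1])
    R=np.array(c["R"]);t=np.array(c["t"]); print(n,np.array(c["mtx"]).round(1).tolist(),(-R.T@t).round(3),R.round(2).tolist())
s=manip.state();print(s);print(manip.finger_overhang)
a=cv2.imread("pics/scene0.png");b=cv2.imread("pics/top0.png")
cv2.imwrite("pics/s0.png",cv2.resize(a,(800,600)));cv2.imwrite("pics/t0.png",cv2.resize(b,(800,600)))
E
```

```text
pics
scene [[425.9, 0.0, 254.7], [0.0, 425.9, 191.6], [0.0, 0.0, 1.0]] [1.477 0.228 0.814] [[-0.23, 0.97, -0.01], [0.58, 0.13, -0.81], [-0.78, -0.19, -0.59]]
top [[483.2, 0.0, 255.7], [0.0, 483.2, 189.9], [0.0, 0.0, 1.0]] [ 0.361 -0.005  1.363] [[0.03, -1.0, 0.0], [-0.99, -0.03, -0.14], [0.14, 0.0, -0.99]]
wrist [[297.3, 0.0, 260.5], [0.0, 297.3, 195.7], [0.0, 0.0, 1.0]] [ 0.225 -0.587  0.373] [[0.25, -0.97, -0.0], [-0.93, -0.24, 0.29], [-0.29, -0.07, -0.96]]
{'time': 0.15, 'joints': array([-1.32538494e+00,  3.53534535e-01,  1.63394847e+00, -2.87317208e-05,
        1.15520704e+00, -2.37418351e-03]), 'qvel': array([-7.17320321e-04, -5.91208143e-04, -2.92160994e-03, -5.93224606e-04,
        7.45568798e-06, -5.44415547e-04]), 'effort': array([ 5.66993240e-04, -6.05637860e+01, -3.42338920e+01,  1.07499702e-04,
        6.09351788e-03, -1.64445191e-05]), 'eef_pos': array([ 0.1532118 , -0.60558282,  0.25271207]), 'ee_rot': array([[ 9.69455053e-01,  2.45268862e-01, -2.92114970e-04],
       [ 2.45269035e-01, -9.69454476e-01,  1.05812188e-03],
       [-2.36678155e-05, -1.09744836e-03, -9.99999398e-01]]), 'wrist_force': array([ 0.1495508 , -0.27212522,  0.11637686]), 'ft_torque': array([ 0.01379249, -0.06670813,  0.02685185]), 'grip_force': 0.0, 'width': 0.0852707520101958}
0.022
```

View pics/s0.png

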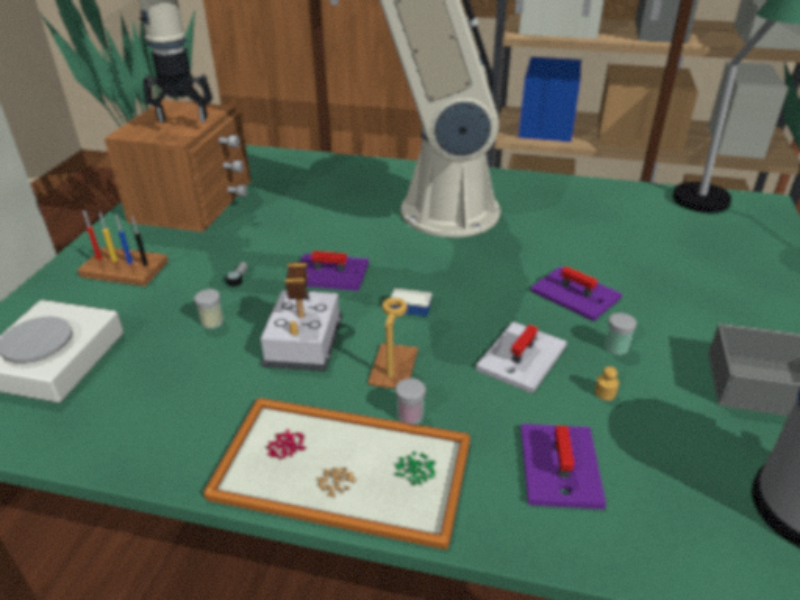

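View pics/t0.png

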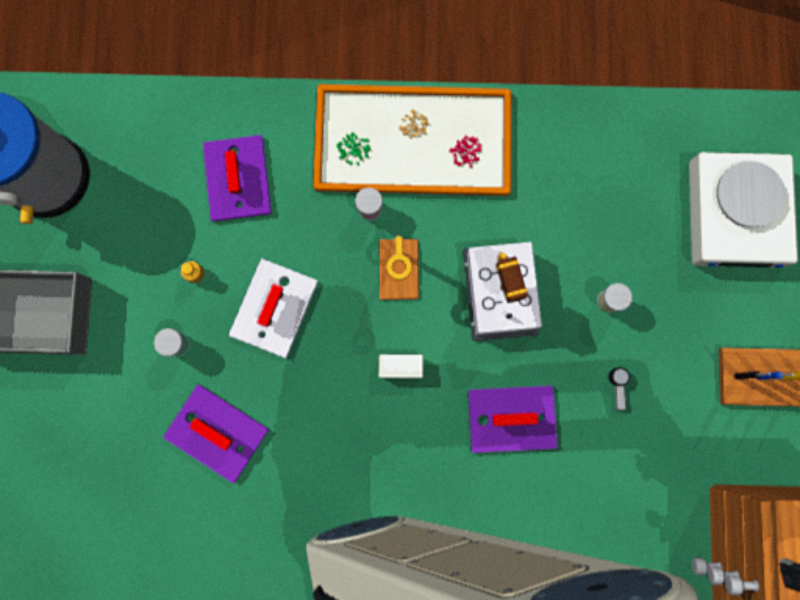

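The top view (800-px scale) shows these plate candidates:
- **Silver plate:** (275,308)
- **Purple look-alikes:** (237,178), (216,433) and (513,419)

I choose the silver one. The mould is at (503,290) with the mallet head at (512,277), and the holder ring is at (399,264). Neither of those has a rival.

```bash
cat > h.py <<'E'
from cell import manip
import cv2,numpy as np
def ray(c,px):
    R=np.array(c["R"]);K=np.array(c["mtx"]);o=-R.T@np.array(c["t"])
    d=np.array([(px[0]-K[0,2])/K[0,0],(px[1]-K[1,2])/K[1,1],1.])
    return o,R.T@d
def fray(c,px):
    R=np.array(c["R"]);K=np.array(c["mtx"]);o=-R.T@np.array(c["t"])
    v=np.array([px[0]-K[0,2],px[1]-K[1,2]])/K[0,0];r=np.hypot(*v)
    return o,R.T@np.array([*(v/max(r,1e-9)*np.sin(r)),np.cos(r)])
def hit(od,z): o,d=od; return o+d*(z-o[2])/d[2]
def blobs(m,amin=15):
    n,l,s,c=cv2.connectedComponentsWithStats(m.astype(np.uint8)); return [(s[i],c[i],l==i) for i in range(1,n) if s[i,4]>=amin]
E
python3 - <<'E'
from h import *
c=manip.get_calibration("top")
b=cv2.imread("pics/top0.png");hsv=cv2.cvtColor(b,cv2.COLOR_BGR2HSV);H,S,V=[hsv[...,i].astype(int) for i in range(3)]
def show(name,m,z,amin=15):
    for s,ce,l in blobs(m,amin):
        if not(100<ce[0]<400 and 80<ce[1]<300): continue
        r=cv2.minAreaRect(np.argwhere(l)[:,::-1].astype(np.float32))
        P=np.array([hit(ray(c,p),z) for p in cv2.boxPoints(r)])
        print(name,s[4],ce.round(1),"xy",hit(ray(c,ce),z)[:2].round(4),"rectc",P.mean(0)[:2].round(4),"sides",np.linalg.norm(P[1]-P[0]).round(3),np.linalg.norm(P[2]-P[1]).round(3),"dir01",np.degrees(np.arctan2(*(P[1]-P[0])[[1,0]])).round(1))
show("white",(S<60)&(V>110),0.012,500); show("whitemould",(S<60)&(V>110),0.06,500)
show("red",((H<6)|(H>174))&(S>180)&(V>120),0.052)
show("brown",(S>90)&(V<110)&((H<18)|(H>172)),0.156)
show("brass",(S>130)&(V>120)&(H>14)&(H<32),0.13)
cr=b[145:235,140:360];cv2.imwrite("pics/c1.png",cv2.resize(cr,None,fx=3.6,fy=3.6,interpolation=cv2.INTER_CUBIC))
E
```

```text
white 5961 [263.7  88.7] xy [ 0.8429 -0.0177] rectc [ 0.8433 -0.0185] sides 0.174 0.339 dir01 0.8
white 1918 [320.9 185.1] xy [ 0.5642 -0.186 ] rectc [ 0.5684 -0.1864] sides 0.127 0.16 dir01 -82.1
white 1869 [174.6 197.3] xy [0.5187 0.2257] rectc [0.5207 0.2263] sides 0.154 0.114 dir01 -19.4
whitemould 5961 [263.7  88.7] xy [ 0.8258 -0.0173] rectc [ 0.8262 -0.018 ] sides 0.167 0.327 dir01 0.8
whitemould 1918 [320.9 185.1] xy [ 0.557  -0.1796] rectc [ 0.5611 -0.18  ] sides 0.123 0.154 dir01 -82.1
whitemould 1869 [174.6 197.3] xy [0.5131 0.2175] rectc [0.515  0.2181] sides 0.148 0.11 dir01 -19.4
red 173 [148.2 109.2] xy [0.7606 0.3048] rectc [0.761 0.305] sides 0.018 0.076 dir01 -81.9
red 173 [172.4 194.9] xy [0.5205 0.2251] rectc [0.521 0.225] sides 0.073 0.018 dir01 -20.4
red 181 [329.5 268. ] xy [ 0.3341 -0.2053] rectc [ 0.3341 -0.2053] sides 0.072 0.016 dir01 -88.5
red 198 [134.4 277.3] xy [0.2963 0.3158] rectc [0.2966 0.3162] sides 0.018 0.075 dir01 -30.1
brown 17 [273. 123.] xy [ 0.7006 -0.0423] rectc [ 0.7006 -0.0423] sides 0.0 0.041 dir01 0.0
brown 16 [313.5 124. ] xy [ 0.7007 
[... 529 characters left out ...]
07 0.033 dir01 -56.5
brass 15 [258.2  82.7] xy [ 0.817  -0.0015] rectc [ 0.8183 -0.0016] sides 0.008 0.013 dir01 -42.3
brass 293 [254.4 169.3] xy [0.5833 0.0025] rectc [ 0.5812 -0.001 ] sides 0.101 0.046 dir01 -2.7
brass 17 [321.1 163.6] xy [ 0.6028 -0.1701] rectc [ 0.6031 -0.1699] sides 0.01 0.008 dir01 -88.5
brass 126 [121.5 173. ] xy [0.5647 0.346 ] rectc [0.5646 0.346 ] sides 0.028 0.032 dir01 -88.5
brass 43 [325.  168.8] xy [ 0.5893 -0.1803] rectc [ 0.5889 -0.1787] sides 0.036 0.008 dir01 -72.4
brass 17 [256.5 183.9] xy [ 0.5452 -0.004 ] rectc [ 0.545  -0.0047] sides 0.022 0.009 dir01 -49.5
brass 41 [330.1 186.9] xy [ 0.5424 -0.194 ] rectc [ 0.5423 -0.1935] sides 0.033 0.008 dir01 -74.4
```

View pics/c1.png

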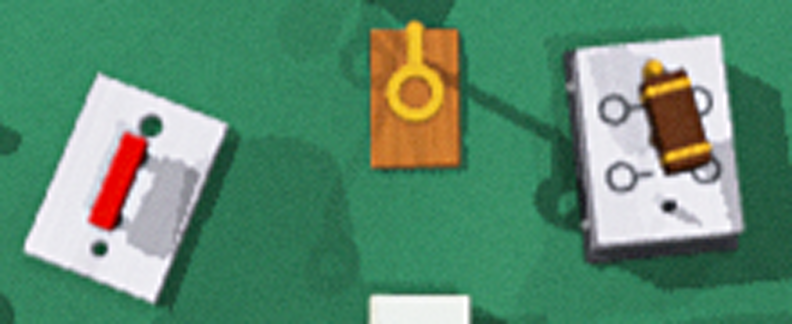

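The crop confirms the choice: the silver plate has its big hole at (151,125) and its small hole at (99,248). The ring is at (415,93). The mould has its thin pin at (669,205) and its brass pin at (653,68), with the mallet head at (676,122). Next I'll move above the mallet.

```bash
R='[0.0335,-0.0208,-0.0053,0,0,0,0]'
python3 -m pendant '[[0.0335,-0.0208,-0.0053,0,0,0,0],[0.0335,-0.0208,-0.0053,0,0,0,0],[0.0335,-0.0208,-0.0053,0,0,0,0],[0.0335,-0.0208,-0.0053,0,0,0,0],[0.0335,-0.0208,-0.0053,0,0,0,0]]' 
python3 -m pendant '[[0.0335,-0.0208,-0.0053,0,0,0,0],[0.0335,-0.0208,-0.0053,0,0,0,0],[0.0335,-0.0208,-0.0053,0,0,0,0],[0.0335,-0.0208,-0.0053,0,0,0,0],[0.0335,-0.0208,-0.0053,0,0,0,0]]' 
python3 -m pendant '[[0.0335,-0.0208,-0.0053,0,0,0,0],[0.0335,-0.0208,-0.0053,0,0,0,0],[0.0335,-0.0208,-0.0053,0,0,0,0],[0.0335,-0.0208,-0.0053,0,0,0,0],[0.0335,-0.0208,-0.0053,0,0,0,0]]' 
python3 -m pendant '[[0,0,0,0,0,0,0],[0,0,0,0,0,0,0]]'
python3 - <<'E'
from h import *
s=manip.state();print(s["eef_pos"].round(4),s["ee_rot"].round(3).tolist())
import pickle
c=manip.get_calibration("wrist");im=manip.get_image("wrist")[:,:,::-1].copy();pickle.dump((c,s),open("w1.pkl","wb"))
cv2.imwrite("pics/w1.png",im);cv2.imwrite("pics/w1b.png",cv2.resize(im,(800,600)))
E
```

```text
time: 0.57
eef_pos: [0.2909, -0.4624, 0.2798]
ee_rot: [[0.97, 0.245, -0.0], [0.245, -0.97, 0.0], [-0.0, -0.0, -1.0]]
wrist_force: [0.1, -0.0, 0.6]
width: 0.0854
grip_force: 0.0
time: 0.98
eef_pos: [0.4279, -0.3204, 0.3065]
ee_rot: [[0.969, 0.245, -0.0], [0.245, -0.969, 0.0], [-0.0, -0.0, -1.0]]
wrist_force: [0.8, -1.0, 0.3]
width: 0.0853
grip_force: 0.0
time: 1.4
eef_pos: [0.5649, -0.1784, 0.333]
ee_rot: [[0.969, 0.245, -0.0], [0.245, -0.969, -0.0], [-0.0, -0.0, -1.0]]
wrist_force: [0.3, -0.3, -0.7]
width: 0.0851
grip_force: 0.0
time: 1.57
eef_pos: [0.565, -0.1786, 0.3325]
ee_rot: [[0.969, 0.249, -0.0], [0.249, -0.969, 0.0], [-0.0, -0.0, -1.0]]
wrist_force: [-0.3, -1.4, -0.7]
width: 0.0856
grip_force: 0.0
[ 0.565  -0.1786  0.3325] [[0.969, 0.249, -0.0], [0.249, -0.969, 0.0], [-0.0, -0.0, -1.0]]
```

View pics/w1b.png

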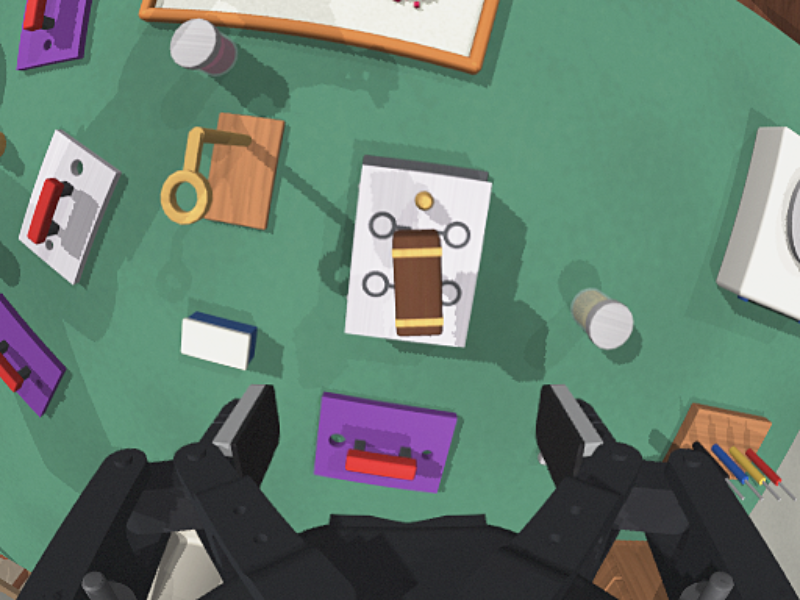

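The mallet head is at (418,283), with its long axis within about 3° of vertical in the image. The mould face has corners at (362,163), (490,182), (465,347) and (345,332), with the brass pin at (424,201). The ring is at (186,197). I'll measure these points now.

Run:
```python
from h import *
import pickle
c,s=pickle.load(open("w1.pkl","rb"));b=cv2.imread("pics/w1.png")
hsv=cv2.cvtColor(b,cv2.COLOR_BGR2HSV);H,S,V=[hsv[...,i].astype(int) for i in range(3)]
k=512/800
ct=manip.get_calibration("top")
def quad(m,near,z,amin=200):
    for st,ce,l in blobs(m,amin):
        if np.hypot(*(ce-np.array(near)*k))<25:
            cn=max(cv2.findContours(l.astype(np.uint8),cv2.RETR_EXTERNAL,cv2.CHAIN_APPROX_NONE)[0],key=cv2.contourArea)
            P=np.array([hit(fray(c,p),z)[:2]*1000 for p in cn[:,0]]).astype(np.float32)
            r=cv2.minAreaRect(P);B=cv2.boxPoints(r)
            print(near,st[4],"c",np.round(r[0],1),"size",np.round(r[1],1),"edge",[np.degrees(np.arctan2(*(B[i+1]-B[i])[::-1])).round(1) for i in(0,1)])
quad(cv2.morphologyEx(((S<60)&(V>110)).astype(np.uint8),cv2.MORPH_OPEN,np.ones((3,3))),(415,260),.06)
hd=((S>90)&(V<130)&((H<18)|(H>172)))|((S>100)&(V>90)&(H>12)&(H<32))
hd[:int(222*k)]=0
hd=cv2.morphologyEx(hd.astype(np.uint8),cv2.MORPH_CLOSE,np.ones((3,3)))
quad(hd,(418,283),.156)
br=(S>100)&(V>90)&(H>12)&(H<32)
for st,ce,l in blobs(br,15):
    print("brass",st[:5],(ce/k).round(0),"z.084",hit(fray(c,ce),.084)[:2].round(4),"z.13",hit(fray(c,ce),.13)[:2].round(4)) if np.hypot(*(ce/k-[300,250]))<200 else 0
# ring centre from enclosed hole
nb=[x for x in blobs(~br,40) if np.hypot(*(x[1]/k-[186,197]))<15]
for st,ce,l in nb:print("ringhole",st[4],ce/k,hit(fray(c,ce),.13)[:2].round(4),hit(fray(c,ce),.124)[:2].round(4))
print("ring top cam",hit(ray(ct,(255.3,170.8)),.13).round(4))
```

```text
(415, 260) 5934 c [ 562.1 -185.1] size [152.1 112. ] edge [np.float32(-82.9), np.float32(7.1)]
(418, 283) 2005 c [ 564.9 -184.6] size [72.2 31.9] edge [np.float32(-73.5), np.float32(16.5)]
brass [161  78   9  10  21] [256. 129.] z.084 [ 0.641  -0.0323] z.13 [ 0.6405 -0.0481]
brass [173  79   8  14  29] [275. 133.] z.084 [ 0.6408 -0.0493] z.13 [ 0.6403 -0.063 ]
brass [ 103   81   68   63 1233] [198. 173.] z.084 [0.5963 0.0113] z.13 [ 0.6013 -0.0099]
brass [139  94   9  12  31] [222. 156.] z.084 [ 0.6137 -0.0078] z.13 [ 0.6165 -0.0267]
brass [150  95   6   6  19] [237. 152.] z.084 [ 0.6193 -0.0205] z.13 [ 0.6215 -0.0378]
brass [160 101   8  11  31] [254. 165.] z.084 [ 0.6116 -0.0377] z.13 [ 0.6148 -0.0529]
brass [149 104   9  38 103] [239. 187.] z.084 [ 0.591  -0.0281] z.13 [ 0.5967 -0.0445]
brass [141 106   6  11  19] [225. 173.] z.084 [ 0.6    -0.0133] z.13 [ 0.6046 -0.0315]
brass [137 110   7   9  16] [219. 177.] z.084 [ 0.5962 -0.0088] z.13 [ 0.6013 -0.0276]
brass [157 112   7   7  16] [251. 179.] z.084 [ 0.5997 -0.0369] z.13 [ 0.6043 -0.0522]
brass [167 117   6   9  16] [265. 189.] z.084 [ 0.5938 -0.0507] z.13 [ 0.5992 -0.0643]
brass [140 119   8   6  16] [224. 190.] z.084 [ 0.5866 -0.0155] z.13 [ 0.5928 -0.0335]
brass [266 123  11  11  99] [424. 200.] z.084 [ 0.6147 -0.178 ] z.13 [ 0.6174 -0.1757]
brass [159 125  12   6  30] [256. 200.] z.084 [ 0.5841 -0.0453] z.13 [ 0.5907 -0.0595]
brass [144 127   7   8  18] [230. 203.] z.084 [ 0.5765 -0.0232] z.13 [ 0.584  -0.0402]
brass [161 132   9  11  25] [258. 213.] z.084 [ 0.5736 -0.0488] z.13 [ 0.5815 -0.0626]
brass [251 158  32   8 205] [417. 252.] z.084 [ 0.5726 -0.1834] z.13 [ 0.5806 -0.1804]
brass [253 203  31   7 181] [418. 322.] z.084 [ 0.5153 -0.1999] z.13 [ 0.5305 -0.1949]
ringhole 228 [184.90953947 195.62088816] [ 0.5825 -0.0019] [0.5815 0.0011]
ring top cam [5.794e-01 1.000e-04 1.300e-01]
```

```bash
python3 -m pendant '[[-0.0023,0.005,0.036,0,0,-2.1,0],[0,0,0.036,0,0,0,0],[0,0,0.036,0,0,0,0],[0,0,0.036,0,0,0,0],[0,0,0.0365,0,0,0,0]]' 40
python3 -m pendant '[[0,0,0,0,0,0,0],[0,0,0,0,0,0,255],[0,0,0,0,0,0,255],[0,0,0,0,0,0,255],[0,0,0,0,0,0,255]]' 40
python3 -m pendant '[[0,0,0,0,0,0,255],[0,0,0,0,0,0,255],[0,0,0,0,0,0,255],[0,0,0,0,0,0,255],[0,0,0,0,0,0,255]]'
```

```text
time: 2.03
eef_pos: [0.5615, -0.187, 0.1509]
ee_rot: [[0.96, 0.279, -0.0], [0.279, -0.96, -0.0], [-0.0, 0.0, -1.0]]
wrist_force: [0.3, 0.2, -0.4]
width: 0.0855
grip_force: 0.0
time: 2.45
eef_pos: [0.5642, -0.1863, 0.1548]
ee_rot: [[0.96, 0.28, 0.004], [0.28, -0.96, -0.001], [0.003, 0.002, -1.0]]
wrist_force: [0.3, 0.2, 0.4]
width: 0.0387
grip_force: 0.0
time: 2.87
eef_pos: [0.5642, -0.186, 0.1546]
ee_rot: [[0.96, 0.281, 0.003], [0.281, -0.96, -0.001], [0.003, 0.002, -1.0]]
wrist_force: [-1.5, -0.0, 6.9]
width: 0.031
grip_force: 39.6
```

```bash
python3 -m pendant '[[0,0,-0.03,0,0,0,255],[0,0,-0.04,0,0,0,255],[0,0,-0.04,0,0,0,255],[0,0,-0.04,0,0,0,255],[0,0,-0.01,0,0,0,255]]'
python3 -m pendant '[[0,0,0,0,0,0,255],[0,0,0,0,0,0,255]]'
python3 - <<'E'
from h import *
import pickle
s=manip.state();c=manip.get_calibration("wrist");im=manip.get_image("wrist")[:,:,::-1].copy();pickle.dump((c,s),open("w2.pkl","wb"))
cv2.imwrite("pics/w2.png",im)
sc=manip.get_image("scene")[:,:,::-1].copy();cv2.imwrite("pics/sc2.png",sc)
tp=manip.get_image("top")[:,:,::-1].copy();cv2.imwrite("pics/tp2.png",tp)
cr=cv2.resize(sc[110:270,130:300],None,fx=2.5,fy=2.5)
w=cv2.resize(im[60:384,80:432],(435,400))
cv2.imwrite("pics/v2.png",np.hstack([w,cr[:400,:360]]))
E
```

```text
time: 3.28
eef_pos: [0.5654, -0.1863, 0.3205]
ee_rot: [[0.96, 0.281, 0.01], [0.281, -0.96, -0.003], [0.009, 0.006, -1.0]]
wrist_force: [1.3, -0.2, -1.3]
width: 0.031
grip_force: 41.3
time: 3.45
eef_pos: [0.5628, -0.1855, 0.3128]
ee_rot: [[0.96, 0.281, 0.001], [0.281, -0.96, -0.0], [0.001, 0.001, -1.0]]
wrist_force: [-1.3, -0.0, -2.4]
width: 0.0315
grip_force: 41.3
```

View pics/v2.png

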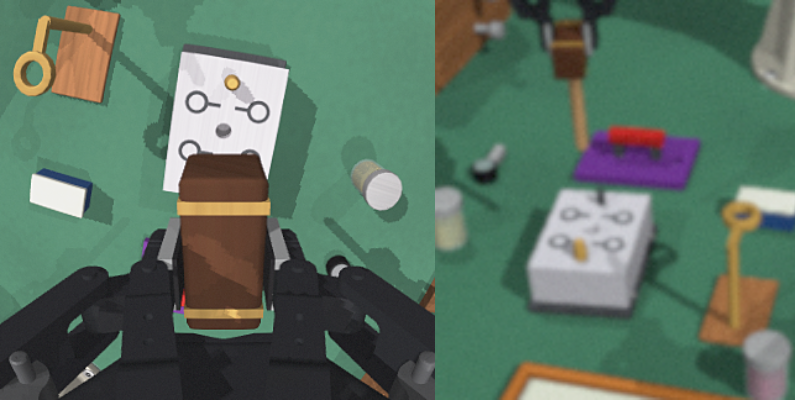

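Run:
```python
from h import *
import pickle
c,s=pickle.load(open("w2.pkl","rb"));sc=manip.get_calibration("scene");p=s["eef_pos"];print(p)
for dz in(.0346,.1396):
    X=p-[0,0,dz];q=np.array(sc["mtx"])@(np.array(sc["R"])@X+sc["t"]);print(q[:2]/q[2],q[2])
kx,ky=352/435,324/400
def w(x,y,z):return hit(fray(c,(80+x*kx,60+y*ky)),z)[:2].round(4)
print("bore",w(223,130,.06),"brass",w(232,82,.084),"ring",w(33,73,.13))
# head top outline in wrist
z=p[2]-.0346+.036
for q in((192,170),(254,170),(262,326),(188,326)):print(w(*q,z))
ct=manip.get_calibration("top")
b=cv2.imread("pics/tp2.png");hsv=cv2.cvtColor(b,cv2.COLOR_BGR2HSV);H,S,V=[hsv[...,i].astype(int) for i in range(3)]
for n,g,m in(("scene",cv2.imread("pics/sc2.png"),None),):
    h=cv2.cvtColor(g,cv2.COLOR_BGR2HSV).astype(int)
    for y in range(140,174,4):
        xs=[x for x in range(175,200) if h[y,x,0]<25 and h[y,x,1]>60 and h[y,x,2]>60]
        print(y,xs[:1],xs[-1:])
```

```text
[ 0.56282397 -0.18552975  0.31277232]
[183.66197908 134.24665751] 1.1121010271671745
[187.73772483 167.98251246] 1.1742254584998184
bore [ 0.5632 -0.1844] brass [ 0.6148 -0.1781] ring [ 0.582  -0.0017]
[ 0.595  -0.1642]
[ 0.6009 -0.1845]
[ 0.536  -0.2097]
[ 0.5273 -0.1796]
140 [179] [188]
144 [184] [187]
148 [184] [188]
152 [185] [188]
156 [185] [189]
160 [186] [189]
164 [186] [190]
168 [187] [190]
172 [] []
```

```bash
python3 -m pendant '[[0.0136,-0.0344,0,0,0,0,255],[0.0136,-0.0344,0,0,0,0,255],[0.0136,-0.0344,0,0,0,0,255],[0.0136,-0.0344,0,0,0,0,255],[0.0136,-0.0344,0,0,0,0,255]]'
python3 -m pendant '[[0,0,0,0,0,0,255],[0,0,0,0,0,0,255],[0,0,0,0,0,0,255]]'
python3 - <<'E'
from h import *
s=manip.state();p=s["eef_pos"];print(p.round(4),s["ee_rot"].round(3).tolist())
g=manip.get_image("scene")[:,:,::-1].copy();cv2.imwrite("pics/sc3.png",g)
sc=manip.get_calibration("scene")
q=np.array(sc["mtx"])@(np.array(sc["R"])@(p-[0,0,.1396])+sc["t"]);print("tip expected px",q[:2]/q[2])
q=np.array(sc["mtx"])@(np.array(sc["R"])@[.581,-.001,.13]+sc["t"]);print("ring expected px",q[:2]/q[2])
cv2.imwrite("pics/v3.png",cv2.resize(g[110:250,190:310],None,fx=4,fy=4,interpolation=cv2.INTER_CUBIC))
E
```

```text
time: 4.02
eef_pos: [0.5791, 0.0001, 0.3103]
ee_rot: [[0.96, 0.28, -0.003], [0.28, -0.96, 0.0], [-0.003, -0.001, -1.0]]
wrist_force: [0.5, 0.2, -0.6]
width: 0.0313
grip_force: 41.3
time: 4.27
eef_pos: [0.5794, -0.0015, 0.3109]
ee_rot: [[0.96, 0.282, -0.002], [0.282, -0.96, -0.0], [-0.002, -0.0, -1.0]]
wrist_force: [1.0, 0.9, -0.9]
width: 0.0314
grip_force: 41.4
[ 0.5794 -0.0015  0.3109] [[0.96, 0.282, -0.002], [0.282, -0.96, -0.0], [-0.002, -0.0, -1.0]]
tip expected px [251.1212108  180.30385496]
ring expected px [251.36305915 193.22067624]
```

View pics/v3.png

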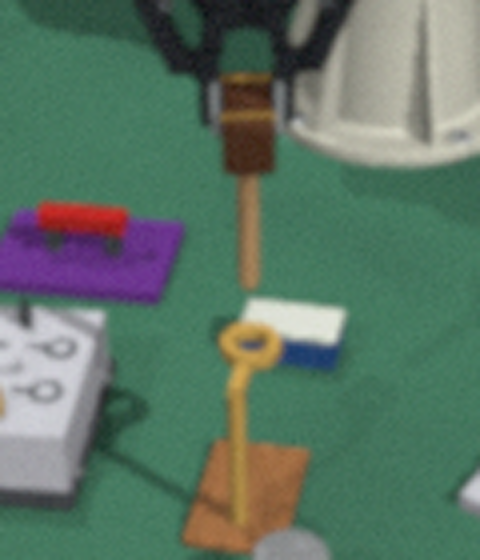

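Run:
```python
from h import *
import pickle
sc=manip.get_calibration("scene");tc=manip.get_calibration("top")
def br(g):
    h=cv2.cvtColor(g,cv2.COLOR_BGR2HSV).astype(int);return (h[...,0]>15)&(h[...,0]<32)&(h[...,1]>110)&(h[...,2]>110)
rays=[]
for n,cc,f,near,rf,r in(("scene",sc,"pics/sc3.png",(252,195),ray,10),("top",tc,"pics/top0.png",(255,171),ray,12),("w",pickle.load(open("w2.pkl","rb"))[0],"pics/w2.png",(107,119),fray,22)):
    m=br(cv2.imread(f));Y,X=np.mgrid[:384,:512];reg=np.hypot(X-near[0],Y-near[1])<r
    print(n,"outer bbox",[(a.min(),a.max()) for a in np.nonzero(m&reg)[::-1]])
    for st,ce,l in blobs(~m&reg&(np.hypot(X-near[0],Y-near[1])<r*.6),4):
        print("  hole",st[4],ce.round(1),hit(rf(cc,ce),.13).round(4),hit(rf(cc,ce),.124).round(4))
```

```text
scene outer bbox [(np.int64(245), np.int64(259)), (np.int64(191), np.int64(204))]
  hole 10 [252.9 190.3] [ 5.671e-01 -1.000e-04  1.300e-01] [ 0.5591 -0.0021  0.124 ]
  hole 16 [252.5 195.9] [0.5919 0.0048 0.13  ] [0.5842 0.0029 0.124 ]
top outer bbox [(np.int64(247), np.int64(263)), (np.int64(160), np.int64(178))]
  hole 52 [255.  170.3] [0.5808 0.0009 0.13  ] [0.5818 0.0009 0.124 ]
w outer bbox [(np.int64(91), np.int64(124)), (np.int64(98), np.int64(137))]
  hole 290 [105.7 118.8] [ 5.821e-01 -4.000e-04  1.300e-01] [0.5811 0.0029 0.124 ]
```

```bash
python3 -m pendant '[[0.0026,-0.0018,0,0,0,0,255],[0,0,0.02,0,0,0,255],[0,0,0.025,0,0,0,255],[0,0,0.02,0,0,0,255],[0,0,0,0,0,0,255]]'
python3 -m pendant '[[0,0,0.02,0,0,0,255],[0,0,0.02,0,0,0,255],[0,0,0.02,0,0,0,255],[0,0,0.012,0,0,0,255],[0,0,0,0,0,0,255]]'
```

```text
time: 4.73
eef_pos: [0.5796, -0.0001, 0.2432]
ee_rot: [[0.96, 0.279, -0.007], [0.279, -0.96, -0.0], [-0.006, -0.002, -1.0]]
wrist_force: [-1.4, -0.2, -2.1]
width: 0.0314
grip_force: 41.3
time: 5.15
eef_pos: [0.5808, 0.0004, 0.1736]
ee_rot: [[0.96, 0.28, -0.003], [0.28, -0.96, -0.0], [-0.003, -0.001, -1.0]]
wrist_force: [-1.0, -0.3, -1.1]
width: 0.031
grip_force: 41.4
```

Entry was clean, with no contact force. Now I'll settle it onto the rim slowly.

```bash
python3 -m pendant '[[0,0,0.003,0,0,0,255],[0,0,0.002,0,0,0,255],[0,0,0.002,0,0,0,255],[0,0,0.001,0,0,0,255],[0,0,0,0,0,0,255]]'
python3 -m pendant '[[0,0,0.001,0,0,0,255],[0,0,0,0,0,0,255],[0,0,0,0,0,0,255]]'
python3 -m pendant '[[0,0,0.001,0,0,0,255],[0,0,0,0,0,0,255],[0,0,0,0,0,0,255]]'
```

```text
time: 5.57
eef_pos: [0.5821, 0.001, 0.1677]
ee_rot: [[0.96, 0.281, 0.001], [0.281, -0.96, -0.0], [0.001, 0.0, -1.0]]
wrist_force: [-1.0, -0.2, -1.0]
width: 0.0313
grip_force: 41.4
time: 5.82
eef_pos: [0.5819, 0.0011, 0.1664]
ee_rot: [[0.96, 0.281, 0.0], [0.281, -0.96, 0.0], [0.0, 0.0, -1.0]]
wrist_force: [0.2, 0.3, -1.3]
width: 0.0312
grip_force: 41.4
time: 6.07
eef_pos: [0.5818, 0.001, 0.1652]
ee_rot: [[0.96, 0.281, -0.0], [0.281, -0.96, 0.0], [-0.0, -0.0, -1.0]]
wrist_force: [-0.2, 0.5, -1.3]
width: 0.0315
grip_force: 41.4
```

```bash
python3 -m pendant '[[0,0,0.001,0,0,0,255],[0,0,0,0,0,0,255],[0,0,0,0,0,0,255]]'
python3 -m pendant '[[0,0,0.001,0,0,0,255],[0,0,0,0,0,0,255],[0,0,0,0,0,0,255]]'
```

```text
time: 6.32
eef_pos: [0.5821, 0.0011, 0.1648]
ee_rot: [[0.96, 0.281, 0.0], [0.281, -0.96, 0.0], [0.0, 0.0, -1.0]]
wrist_force: [-1.4, 0.4, 6.0]
width: 0.0313
grip_force: 42.1
time: 6.57
eef_pos: [0.5821, 0.0011, 0.1647]
ee_rot: [[0.96, 0.281, 0.001], [0.281, -0.96, 0.0], [0.001, 0.0, -1.0]]
wrist_force: [-4.8, 0.1, 14.8]
width: 0.0313
grip_force: 43.4
```

```bash
python3 -m pendant '[[0,0,-0.0016,0,0,0,255],[0,0,0,0,0,0,255],[0,0,0,0,0,0,0],[0,0,0,0,0,0,0],[0,0,0,0,0,0,0]]'
python3 -m pendant '[[0,0,0,0,0,0,0],[0,0,0,0,0,0,0],[0,0,-0.02,0,0,0,0],[0,0,-0.035,0,0,0,0],[0,0,-0.035,0,0,0,0]]'
python3 -m pendant '[[0,0,-0.04,0,0,0,0],[0.0008,-0.0388,0,0,0,0,0],[0.0008,-0.0388,0,0,0,0,0],[0.0008,-0.0388,0,0,0,0,0],[0.0008,-0.0388,0,0,0,0,0]]'
python3 -m pendant '[[0.0008,-0.0388,0,0,0,6.1,0],[0,0,0,0,0,6.1,0],[0,0,0,0,0,6.1,0],[0,0,0,0,0,6.1,0],[0,0,0,0,0,6.1,0]]'
python3 -m pendant '[[0,0,0,0,0,6.1,0],[0,0,0,0,0,0,0],[0,0,0,0,0,0,0]]'
python3 - <<'E'
from h import *
import pickle
s=manip.state();c=manip.get_calibration("wrist");im=manip.get_image("wrist")[:,:,::-1].copy();pickle.dump((c,s),open("w4.pkl","wb"))
print(s["eef_pos"].round(4),s["ee_rot"].round(3).tolist())
cv2.imwrite("pics/w4.png",im)
sc=manip.get_image("scene")[:,:,::-1].copy();cv2.imwrite("pics/sc4.png",sc)
cv2.imwrite("pics/v4.png",np.hstack([cv2.resize(im,(520,390)),cv2.resize(sc[130:260,200:290],(270,390))]))
E
```

```text
time: 6.98
eef_pos: [0.5819, 0.001, 0.1647]
ee_rot: [[0.96, 0.281, -0.0], [0.281, -0.96, 0.0], [-0.0, -0.0, -1.0]]
wrist_force: [0.2, -0.6, 0.2]
width: 0.0666
grip_force: 0.0
time: 7.4
eef_pos: [0.581, 0.001, 0.2548]
ee_rot: [[0.96, 0.281, -0.003], [0.281, -0.96, 0.0], [-0.003, -0.001, -1.0]]
wrist_force: [1.4, -0.3, 0.8]
width: 0.0852
grip_force: 0.0
time: 7.82
eef_pos: [0.5409, 0.1521, 0.2953]
ee_rot: [[0.96, 0.28, 0.001], [0.28, -0.96, 0.0], [0.001, -0.0, -1.0]]
wrist_force: [0.5, 0.3, 0.4]
width: 0.0852
grip_force: 0.0
time: 8.23
eef_pos: [0.5311, 0.1888, 0.2948]
ee_rot: [[0.968, -0.25, -0.0], [-0.25, -0.968, -0.0], [-0.0, 0.0, -1.0]]
wrist_force: [-0.7, -0.2, 0.5]
width: 0.0856
grip_force: 0.0
time: 8.48
eef_pos: [0.5313, 0.1884, 0.2948]
ee_rot: [[0.939, -0.344, -0.0], [-0.344, -0.939, -0.0], [-0.0, 0.0, -1.0]]
wrist_force: [0.1, 0.6, 1.0]
width: 0.0851
grip_force: 0.0
[0.5313 0.1884 0.2948] [[0.939, -0.344, -0.0], [-0.344, -0.939, -0.0], [-0.0, 0.0, -1.0]]
```

View pics/v4.png

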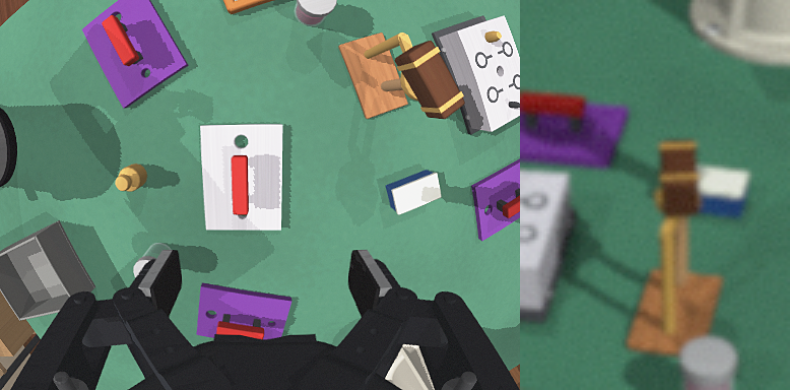

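The mallet hangs in the ring with its head on the rim, at about (432,80). The plate is at (243,177) with its bar at (240,185), and the bar lies along the tool's x. I'll measure the bar and the outline.

Run:
```python
from h import *
import pickle
c,s=pickle.load(open("w4.pkl","rb"));b=cv2.imread("pics/w4.png")
h=cv2.cvtColor(b,cv2.COLOR_BGR2HSV).astype(int);H,S,V=[h[...,i] for i in range(3)];k=512/520
def quad(n,m,near,z,amin=100):
    for st,ce,l in blobs(m,amin):
        if np.hypot(*(ce-np.array(near)*k))<25:
            cn=max(cv2.findContours(l.astype(np.uint8),cv2.RETR_EXTERNAL,cv2.CHAIN_APPROX_NONE)[0],key=cv2.contourArea)
            P=np.array([hit(fray(c,p),z)[:2]*1000 for p in cn[:,0]]).astype(np.float32)
            r=cv2.minAreaRect(P);B=cv2.boxPoints(r)
            C=np.array([*r[0],0])/1000;d=s["ee_rot"].T@(C-s["eef_pos"])
            print(n,st[4],"c",np.round(r[0],1),"size",np.round(r[1],1),"edge",[np.degrees(np.arctan2(*(B[i+1]-B[i])[::-1])).round(1) for i in(0,1)],"tool dxy",d[:2].round(4))
quad("plate",(S<60)&(V>100),(243,177),.012)
quad("bar",((H<8)|(H>172))&(S>150)&(V>120),(240,185),.052)
print("yaw",np.degrees(np.arctan2(s["ee_rot"][1,0],s["ee_rot"][0,0])))
X,Y=np.meshgrid(range(512),range(384))
m=(V<120)&(np.hypot(X-241*k,Y-142*k)<12)
for st,ce,l in blobs(m,10):print("bighole",st[4],hit(fray(c,ce),.012)[:2].round(4))
```

```text
plate 7167 c [522.  226.4] size [111.5 151.1] edge [np.float32(-19.9), np.float32(70.1)] tool dxy [-0.0218 -0.0326]
bar 838 c [523.5 225.4] size [18.7 74.8] edge [np.float32(-20.3), np.float32(69.7)] tool dxy [-0.02   -0.0322]
yaw -20.112200915018466
bighole 89 [0.572  0.2097]
```

```bash
python3 -m pendant '[[-0.021,-0.0324,0,0,0,0,0],[0,0,0.04,0,0,0,0],[0,0,0.04,0,0,0,0],[0,0,0.04,0,0,0,0],[0,0,0.04,0,0,0,0]]' 80
python3 -m pendant '[[0,0,0.04,0,0,0,0],[0,0,0.027,0,0,0,0],[0,0,0.018,0,0,0,0],[0,0,0.001,0,0,0,0],[0,0,0,0,0,0,0]]'
python3 -m pendant '[[0,0,0,0,0,0,255],[0,0,0,0,0,0,255],[0,0,0,0,0,0,255],[0,0,0,0,0,0,255],[0,0,0,0,0,0,255]]'
python3 -m pendant '[[0,0,0,0,0,0,255],[0,0,0,0,0,0,255],[0,0,0,0,0,0,255],[0,0,0,0,0,0,255],[0,0,0,0,0,0,255]]'
```

```text
time: 9.0
eef_pos: [0.5229, 0.2262, 0.1337]
ee_rot: [[0.939, -0.344, 0.001], [-0.344, -0.939, 0.001], [0.001, -0.001, -1.0]]
wrist_force: [1.1, 0.8, -0.1]
width: 0.0854
grip_force: 0.0
time: 9.42
eef_pos: [0.5224, 0.2257, 0.0482]
ee_rot: [[0.938, -0.346, -0.002], [-0.346, -0.938, -0.001], [-0.002, 0.001, -1.0]]
wrist_force: [-0.7, -0.3, -0.1]
width: 0.0856
grip_force: 0.0
time: 9.83
eef_pos: [0.5233, 0.2262, 0.0498]
ee_rot: [[0.938, -0.347, 0.001], [-0.347, -0.938, 0.001], [0.001, -0.001, -1.0]]
wrist_force: [0.9, 0.1, -0.2]
width: 0.0256
grip_force: 0.0
time: 10.25
eef_pos: [0.5232, 0.2261, 0.0499]
ee_rot: [[0.938, -0.347, 0.001], [-0.347, -0.938, 0.0], [0.001, -0.0, -1.0]]
wrist_force: [-1.9, -1.4, 8.5]
width: 0.0185
grip_force: 80.1
```

```bash
python3 -m pendant '[[0,0,-0.005,0,0,0,255],[0,0,-0.01,0,0,0,255],[0,0,-0.02,0,0,0,255],[0,0,-0.035,0,0,0,255],[0,0,-0.035,0,0,0,255]]'
python3 -m pendant '[[0,0,-0.035,0,0,0,255],[0,0,-0.035,0,0,0,255],[0,0,-0.035,0,0,0,255],[0,0,-0.02,0,0,0,255],[0,0,0,0,0,-5,255]]'
python3 -m pendant '[[0,0,0,0,0,-6,255],[0,0,0,0,0,-6,255],[0,0,0,0,0,-6,255],[0,0,0,0,0,-4.4,255],[0,0,0,0,0,0,255]]'
python3 -m pendant '[[-0.001,0.02,0,0,0,0,255],[-0.001,0.03,0,0,0,0,255],[-0.001,0.04,0,0,0,0,255],[-0.001,0.04,0,0,0,0,255],[-0.001,0.04,0,0,0,0,255]]'
python3 -m pendant '[[-0.001,0.04,0,0,0,0,255],[-0.001,0.04,0,0,0,0,255],[-0.001,0.04,0,0,0,0,255],[-0.001,0.04,0,0,0,0,255],[-0.001,0.04,0,0,0,0,255]]'
python3 -m pendant '[[-0.001,0.03,0,0,0,0,255],[0,0.012,0,0,0,0,255],[0,0,0,0,0,0,255],[0,0,0,0,0,0,255],[0,0,0,0,0,0,255]]'
python3 - <<'E'
from h import *
import pickle
s=manip.state();c=manip.get_calibration("wrist");im=manip.get_image("wrist")[:,:,::-1].copy();pickle.dump((c,s),open("w5.pkl","wb"))
print(s["eef_pos"].round(4),s["ee_rot"].round(3).tolist())
cv2.imwrite("pics/w5.png",im);cv2.imwrite("pics/w5b.png",cv2.resize(im[90:330,130:390],(780,720))[:600])
E
```

```text
time: 10.67
eef_pos: [0.5214, 0.2254, 0.1542]
ee_rot: [[0.938, -0.347, -0.003], [-0.347, -0.938, -0.001], [-0.003, 0.003, -1.0]]
wrist_force: [1.5, 0.8, -5.1]
width: 0.0184
grip_force: 79.3
time: 11.08
eef_pos: [0.5246, 0.2268, 0.2848]
ee_rot: [[0.964, -0.265, 0.007], [-0.265, -0.964, 0.003], [0.006, -0.005, -1.0]]
wrist_force: [1.0, 1.0, -6.1]
width: 0.0183
grip_force: 79.5
time: 11.5
eef_pos: [0.5221, 0.2257, 0.2789]
ee_rot: [[0.992, 0.127, -0.001], [0.127, -0.992, -0.0], [-0.001, 0.0, -1.0]]
wrist_force: [0.1, -0.4, -7.4]
width: 0.0185
grip_force: 79.3
time: 11.92
eef_pos: [0.5382, 0.0553, 0.2789]
ee_rot: [[0.993, 0.122, -0.001], [0.122, -0.993, -0.0], [-0.001, -0.0, -1.0]]
wrist_force: [1.1, -0.7, -7.3]
width: 0.0188
grip_force: 79.6
time: 12.33
eef_pos: [0.558, -0.1442, 0.279]
ee_rot: [[0.993, 0.12, -0.0], [0.12, -0.993, 0.0], [-0.0, -0.0, -1.0]]
wrist_force: [1.3, 0.5, -7.0]
width: 0.0183
grip_force: 79.6
time: 12.75
eef_pos: [0.5624, -0.1831, 0.2787]
ee_rot: [[0.992, 0.123, -0.001], [0.123, -0.992, 0.001], [-0.001, -0.001, -1.0]]
wrist_force: [-0.0, -0.0, -5.9]
width: 0.0186
grip_force: 79.9
[ 0.5624 -0.1831  0.2787] [[0.992, 0.123, -0.001], [0.123, -0.992, 0.001], [-0.001, -0.001, -1.0]]
```

View pics/w5b.png

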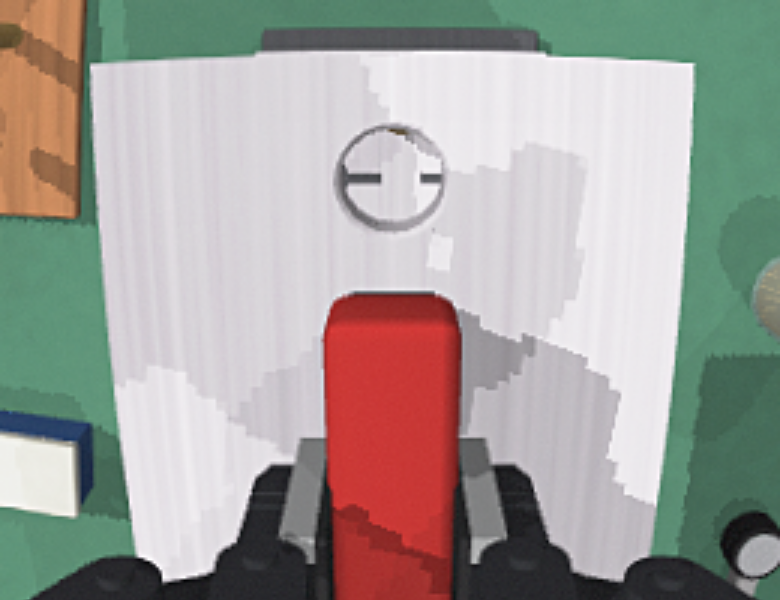

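```bash
python3 -m pendant '[[0,0,0.035,0,0,0,255],[0,0,0.035,0,0,0,255],[0,0,0.035,0,0,0,255],[0,0,0.02,0,0,0,255],[0,0,0.007,0,0,0,255]]'
python3 -m pendant '[[0,0,0,0,0,0,255],[0,0,0,0,0,0,255],[0,0,0,0,0,0,255]]'
python3 - <<'E'
from h import *
import pickle
c,s=pickle.load(open("w5.pkl","rb"));p=s["eef_pos"]
H=hit(fray(c,(260.,149.3)),p[2]-.0379);print("hole far",(s["ee_rot"].T@(H-p)).round(4))
s=manip.state();c=manip.get_calibration("wrist");im=manip.get_image("wrist")[:,:,::-1].copy();pickle.dump((c,s),open("w6.pkl","wb"))
print(s["eef_pos"].round(4),s["ee_rot"].round(3).tolist())
K=np.array(c["mtx"])
def proj(X):
    q=np.array(c["R"])@X+c["t"];th=np.arctan2(np.hypot(q[0],q[1]),q[2]);return (K[0,0]*th*q[:2]/np.hypot(q[0],q[1])+K[:2,2]).round(1)
print("pin exp px",proj(np.array([.6147,-.178,.084])))
cv2.imwrite("pics/w6.png",im);cv2.imwrite("pics/w6b.png",cv2.resize(im[110:190,200:320],(780,520),interpolation=cv2.INTER_CUBIC))
E
```

```text
time: 13.22
eef_pos: [0.5606, -0.182, 0.1434]
ee_rot: [[0.992, 0.125, -0.006], [0.125, -0.992, 0.002], [-0.005, -0.003, -1.0]]
wrist_force: [-1.0, -0.1, -6.6]
width: 0.0185
grip_force: 79.8
time: 13.47
eef_pos: [0.5643, -0.1842, 0.1489]
ee_rot: [[0.992, 0.124, 0.003], [0.124, -0.992, -0.001], [0.003, 0.001, -1.0]]
wrist_force: [0.3, -0.3, -6.3]
width: 0.0186
grip_force: 79.9
hole far [ 0.0516 -0.001   0.0379]
[ 0.5643 -0.1842  0.1489] [[0.992, 0.124, 0.003], [0.124, -0.992, -0.001], [0.003, 0.001, -1.0]]
pin exp px [261.9 144.7]
```

View pics/w6b.png

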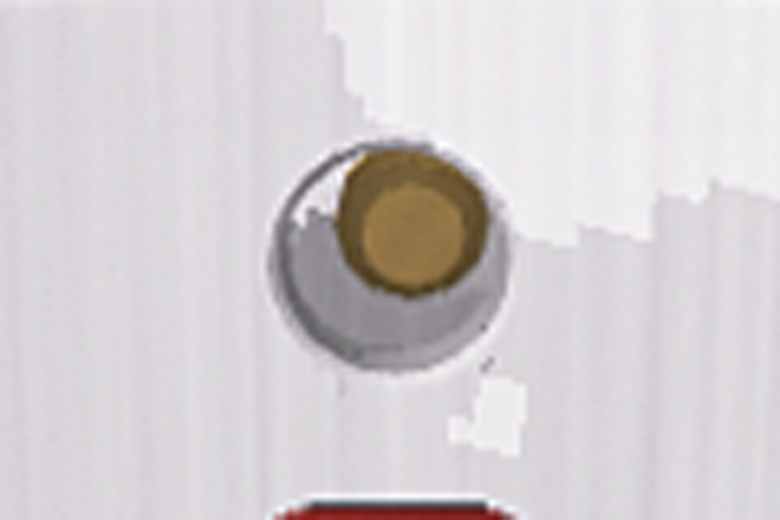

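The brass pin tip (412,232) shows through the big hole, centred at (393,255). So the hole is already nearly over the pin. I'll work out the remaining offset.

Run:
```python
from h import *
import pickle
c,s=pickle.load(open("w6.pkl","rb"));p=s["eef_pos"];R=s["ee_rot"];f=lambda q:(200+q[0]/6.5,110+q[1]/6.5)
for n,q,z in(("hole",(393,255),p[2]-.0379),("pin",(412,232),.084),("base",(413,224),.074)):
    X=hit(fray(c,f(q)),z);print(n,X.round(4),"tool",(R.T@(X-p)).round(4))
```

```text
hole [ 0.6155 -0.177   0.111 ] tool [ 0.0516 -0.0008  0.038 ]
pin [ 0.6142 -0.179   0.084 ] tool [0.05  0.001 0.065]
base [ 0.6138 -0.1793  0.074 ] tool [0.0495 0.0012 0.075 ]
```

```bash
python3 -m pendant '[[-0.0016,0.0018,0,0,0,0,255],[0,0,0.005,0,0,0,255],[0,0,0.005,0,0,0,255],[0,0,0,0,0,0,255],[0,0,0,0,0,0,255]]'
python3 -m pendant '[[0,0,0.003,0,0,0,255],[0,0,0.003,0,0,0,255],[0,0,0,0,0,0,255],[0,0,0,0,0,0,255]]'
python3 -m pendant '[[0,0,0.002,0,0,0,255],[0,0,0.002,0,0,0,255],[0,0,0,0,0,0,255],[0,0,0,0,0,0,255]]'
python3 - <<'E'
from h import *
import pickle
s=manip.state();c=manip.get_calibration("wrist");im=manip.get_image("wrist")[:,:,::-1].copy();pickle.dump((c,s),open("w7.pkl","wb"))
print(s["wrist_force"],s["ft_torque"].round(3))
cr=im[110:190,200:320];cv2.imwrite("pics/w7.png",im)
h=cv2.cvtColor(im,cv2.COLOR_BGR2HSV).astype(int);X,Y=np.meshgrid(range(512),range(384))
m=(h[...,1]>90)&(h[...,0]<35)&(h[...,0]>10)&(np.hypot(X-260.5,Y-149.2)<18)
for st,ce,l in blobs(m,10):
    P=hit(fray(c,ce),.082);print(st,ce,"pin-hole tool",(s["ee_rot"].T@(P-s["eef_pos"])).round(4)-[.0516,-.0008,0])
E
```

```text
time: 13.93
eef_pos: [0.561, -0.1861, 0.1364]
ee_rot: [[0.992, 0.123, -0.001], [0.123, -0.992, 0.0], [-0.001, -0.0, -1.0]]
wrist_force: [0.4, 0.7, -5.7]
width: 0.0187
grip_force: 79.9
time: 14.27
eef_pos: [0.5613, -0.1861, 0.1306]
ee_rot: [[0.992, 0.124, -0.001], [0.124, -0.992, 0.0], [-0.001, -0.0, -1.0]]
wrist_force: [1.0, -0.1, -6.8]
width: 0.0185
grip_force: 80.0
time: 14.6
eef_pos: [0.5614, -0.1861, 0.1267]
ee_rot: [[0.992, 0.124, -0.0], [0.124, -0.992, 0.0], [-0.0, -0.0, -1.0]]
wrist_force: [0.0, -0.9, -5.9]
width: 0.0187
grip_force: 80.0
[ 0.01660508 -0.94834143 -5.94735745] [-0.    0.01 -0.02]
[248 133  26  23 461] [260.68112798 143.87635575] pin-hole tool [0.0021 0.0001 0.0447]
```

```bash
python3 -m pendant '[[0.0017,0,0,0,0,0,255],[0,0,0,0,0,0,255],[0,0,0.002,0,0,0,255],[0,0,0,0,0,0,255],[0,0,0,0,0,0,255]]'
python3 - <<'E'
from h import *
s=manip.state();c=manip.get_calibration("wrist");im=manip.get_image("wrist")[:,:,::-1].copy()
print(s["ft_torque"].round(3))
h=cv2.cvtColor(im,cv2.COLOR_BGR2HSV).astype(int);X,Y=np.meshgrid(range(512),range(384))
m=(h[...,1]>90)&(h[...,0]<35)&(h[...,0]>10)&(np.hypot(X-260.5,Y-149.2)<18)
for st,ce,l in blobs(m,10):
    P=hit(fray(c,ce),.081);print(st,ce,"pin-hole tool",(s["ee_rot"].T@(P-s["eef_pos"])).round(4)-[.0516,-.0008,0])
E
python3 -m pendant '[[0,0,0.002,0,0,0,255],[0,0,0,0,0,0,255],[0,0,0,0,0,0,255]]'
python3 -c "from cell import manip;print(manip.state()['ft_torque'].round(3))"
```

```text
time: 15.07
eef_pos: [0.563, -0.1859, 0.1247]
ee_rot: [[0.992, 0.124, -0.0], [0.124, -0.992, 0.0], [-0.0, -0.0, -1.0]]
wrist_force: [-0.2, -0.9, -6.6]
width: 0.0185
grip_force: 80.0
[0.02  0.013 0.034]
[248 133  26  27 541] [260.56377079 145.63955638] pin-hole tool [0.0012 0.     0.0437]
time: 15.37
eef_pos: [0.563, -0.1859, 0.1227]
ee_rot: [[0.992, 0.124, -0.0], [0.124, -0.992, 0.0], [-0.0, -0.0, -1.0]]
wrist_force: [-0.4, -0.8, -5.3]
width: 0.0183
grip_force: 80.0
[ 0.009 -0.016  0.014]
```

Both pins are past their tapers (underside at about 73 mm) with no side force. I'll continue down in small steps.

```bash
python3 -m pendant '[[0,0,0.002,0,0,0,255],[0,0,0.002,0,0,0,255],[0,0,0,0,0,0,255],[0,0,0,0,0,0,255]]'
python3 -m pendant '[[0,0,0.002,0,0,0,255],[0,0,0.002,0,0,0,255],[0,0,0,0,0,0,255],[0,0,0,0,0,0,255]]'
python3 -c "from cell import manip;print(manip.state()['ft_torque'].round(3))"
```

```text
time: 15.7
eef_pos: [0.563, -0.1859, 0.1186]
ee_rot: [[0.992, 0.124, -0.0], [0.124, -0.992, 0.0], [-0.0, -0.0, -1.0]]
wrist_force: [-0.0, 0.2, -6.0]
width: 0.0183
grip_force: 80.0
time: 16.03
eef_pos: [0.563, -0.1859, 0.1147]
ee_rot: [[0.992, 0.124, -0.0], [0.124, -0.992, 0.0], [-0.0, -0.0, -1.0]]
wrist_force: [-0.1, 0.3, -5.7]
width: 0.0185
grip_force: 80.0
[-0.018 -0.001 -0.005]
```

```bash
python3 -m pendant '[[0,0,0.002,0,0,0,255],[0,0,0.001,0,0,0,255],[0,0,0,0,0,0,255],[0,0,0,0,0,0,255]]'
python3 -m pendant '[[0,0,0.001,0,0,0,255],[0,0,0,0,0,0,255],[0,0,0,0,0,0,255]]'
python3 -m pendant '[[0,0,0.001,0,0,0,255],[0,0,0,0,0,0,255],[0,0,0,0,0,0,255]]'
```

```text
time: 16.37
eef_pos: [0.5631, -0.1859, 0.1118]
ee_rot: [[0.992, 0.124, -0.0], [0.124, -0.992, 0.0], [-0.0, -0.0, -1.0]]
wrist_force: [-0.3, 0.0, -7.2]
width: 0.0184
grip_force: 80.0
time: 16.62
eef_pos: [0.5632, -0.186, 0.1109]
ee_rot: [[0.992, 0.124, -0.0], [0.124, -0.992, 0.0], [-0.0, -0.0, -1.0]]
wrist_force: [0.0, -0.5, -6.3]
width: 0.0182
grip_force: 80.0
time: 16.87
eef_pos: [0.5633, -0.186, 0.1099]
ee_rot: [[0.992, 0.124, 0.0], [0.124, -0.992, -0.0], [0.0, 0.0, -1.0]]
wrist_force: [0.1, -0.3, -5.4]
width: 0.0187
grip_force: 80.1
```

```bash
python3 -m pendant '[[0,0,0.0006,0,0,0,255],[0,0,0,0,0,0,255],[0,0,0,0,0,0,255]]'
python3 -m pendant '[[0,0,0.0006,0,0,0,255],[0,0,0,0,0,0,255],[0,0,0,0,0,0,255]]'
```

```text
time: 17.12
eef_pos: [0.5633, -0.186, 0.1099]
ee_rot: [[0.992, 0.123, 0.0], [0.123, -0.992, -0.0], [0.0, 0.0, -1.0]]
wrist_force: [-2.1, 0.8, 4.4]
width: 0.0184
grip_force: 81.4
time: 17.37
eef_pos: [0.5633, -0.186, 0.1099]
ee_rot: [[0.992, 0.124, 0.001], [0.124, -0.992, -0.0], [0.001, 0.0, -1.0]]
wrist_force: [-6.2, 0.9, 11.0]
width: 0.0184
grip_force: 82.6
```

It seated exactly at the expected height (0.1099 m). I'll unload, open and retreat.

```bash
python3 -m pendant '[[0,0,-0.0007,0,0,0,255],[0,0,0,0,0,0,255],[0,0,0,0,0,0,0],[0,0,0,0,0,0,0],[0,0,0,0,0,0,0]]'
python3 -m pendant '[[0,0,0,0,0,0,0],[0,0,0,0,0,0,0],[0,0,0,0,0,0,0],[0,0,-0.02,0,0,0,0],[0,0,-0.035,0,0,0,0]]'
python3 -m pendant '[[0,0,-0.04,0,0,0,0],[0,0,-0.04,0,0,0,0],[-0.02,0,-0.03,0,0,0,0],[-0.03,0,0,0,0,0,0],[-0.03,0,0,0,0,0,0]]'
python3 -m pendant '[[-0.03,0,0,0,0,0,0],[0,0,0,0,0,0,0],[0,0,0,0,0,0,0],[0,0,0,0,0,0,0]]'
python3 - <<'E'
from h import *
im=manip.get_image("wrist")[:,:,::-1].copy();sc=manip.get_image("scene")[:,:,::-1].copy()
cv2.imwrite("pics/v9.png",np.hstack([cv2.resize(im,(400,300)).repeat(1,0),cv2.resize(sc[140:260,150:310],(400,300))]))
E
```

```text
time: 17.78
eef_pos: [0.5635, -0.186, 0.1093]
ee_rot: [[0.992, 0.124, 0.001], [0.124, -0.992, -0.0], [0.001, 0.0, -1.0]]
wrist_force: [0.5, 0.3, 0.1]
width: 0.0539
grip_force: 0.0
time: 18.2
eef_pos: [0.5607, -0.1851, 0.1614]
ee_rot: [[0.992, 0.124, -0.007], [0.124, -0.992, 0.002], [-0.006, -0.003, -1.0]]
wrist_force: [1.2, 0.1, 0.4]
width: 0.0854
grip_force: 0.0
time: 18.62
eef_pos: [0.4843, -0.1962, 0.2766]
ee_rot: [[0.992, 0.124, 0.004], [0.124, -0.992, -0.002], [0.004, 0.002, -1.0]]
wrist_force: [0.5, -0.5, -0.8]
width: 0.0856
grip_force: 0.0
time: 18.95
eef_pos: [0.4546, -0.1997, 0.2748]
ee_rot: [[0.992, 0.123, 0.001], [0.123, -0.992, -0.0], [0.001, 0.001, -1.0]]
wrist_force: [0.2, 0.5, -0.1]
width: 0.0857
grip_force: 0.0
```

View pics/v9.png

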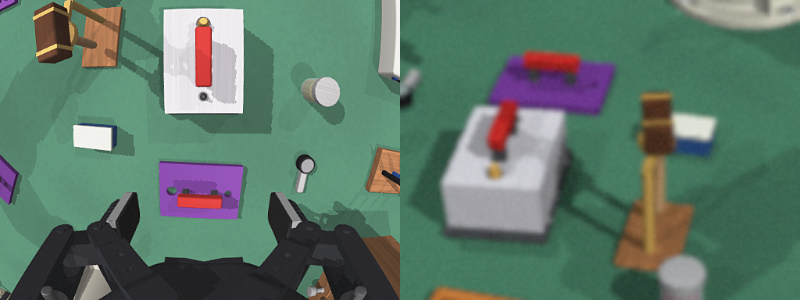

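The plate lies flush on the mould, with the brass pin through the big hole at (203,22) and the thin pin through the small hole at (203,96). The mallet hangs in the ring at (53,33), and the bystanders look undisturbed.

```bash
python3 -c "from cell import manip;print(manip.sign_off())"
```

```text
the job is handed in; nothing more can be done
None
```

The job is handed in at about 19 s: the mallet hangs in its ring holder with its head on the rim, the upper plate lies flush on the mould over both pins, and the bystanders were left alone.

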